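Pop open the red puzzle box

TASK

Take the standing wooden dowel and push its brass foot down through the round hole in the top of the red puzzle box until the spring latch behind the board lets go and the red box's drawer pops open. Then stand the dowel upright on the table and let go of it; keep the blue box's drawer shut.

Things in the scene. Friction and masses are not known exactly. Their poses are not given: they have to be found in the camera images.
- dowel_center (a point): Centre (60 mm above its foot) of a loose round dowel, 20 mm in diameter and 120 mm long, that stands free and upright on the table: pale wood, the lowest 25 mm a heavy brass foot. About 85 g, centre of mass about 30 mm above its foot. Its z axis runs up along the dowel.
- red_hole (a point): Mouth centre of the 40 mm round hole in the red box's level top, 90 mm above the table. Box fixed, 200 deep (x) by 150 wide (y); hole 55 mm to +x of its centre; drawer front on its -x side. Through the hole shows a brass latch plate, 12 mm below the mouth, sprung up: pushing starts at 4 N, the drawer is let go 22 to 23 mm below the mouth (6 to 8 N), hard stop at 28 mm. It springs back.
- red_drawer (a joint): How far the red box's drawer is out, in m, towards the box's -x (the robot's side): 0 shut and latched, 0.06 fully out. Once the latch lets go, its own spring drives it out in about half a second and keeps it out.
- blue_drawer (a joint): The same for the blue box, a bystander of the same build and size with its own hole and latch: 0 shut and latched, as it must stay. Either box may stand on the left or right.
Not all that is in view belongs to the job. There is more than one size of the part that bears dowel_center; the job needs the smallest.

How it is judged:
On the way:
1. the red box's drawer comes out while the dowel's foot is down in the red box's hole (value of joint red_drawer above 0.015 m and horizontal distance between dowel_center and red_hole below 0.025 m and z of dowel_center in the frame of red_hole below 0.055 m), for 0.02 s.
At the end, for the whole second after the job is handed in: The red drawer is at least 45 mm out, the blue drawer is shut (within 10 mm), and the dowel stands upright (within about 10 degrees) on the table itself, its centre 50 to 70 mm above it, at rest (value of joint red_drawer above 0.045 m and value of joint blue_drawer below 0.01 m and angle between dowel_center's own z axis and vertical below 0.17 rad and height (world z) of dowel_center between 0.05 and 0.07 m and linear speed of dowel below 0.03 m/s); the robot touches nothing.
It fails at once if the blue box's drawer comes open (more than 15 mm) (value of joint blue_drawer above 0.015 m).
It also fails if it takes over 48 s, if anything falls off the work surface, if the arm or the gripper's body presses on something with over 40 N, if the wrist force passes 120 N, or if a joint passes its speed limit or range.

ROBOT

A 6-joint arm with a two-finger parallel gripper is mounted at the origin on the work surface. World frame = base frame: x ahead of the robot, y to its left, z up, the work surface at z = 0. Lengths are in m, angles in rad, forces in N, time in s.
With the tool pointing down it reaches from about 0.275 to 0.975 m from the base axis. Payload 8.4 kg.
Tool frame: the origin (TCP) lies at the very end of the fingers, on their centre line; the grasp point (between the pads) lies 19 mm behind it; z points along the fingers, x is the direction in which the jaws open and shut, and the axes are right-handed (so a half turn about z gives the same grasp; the last joint's range is limited). The gripper opens to 92 mm and grips with 3 to 60 N. Pads are 20 mm wide; open, the fingers measure 128 mm over their backs; the gripper's body (75 mm by 189 mm) begins 69 mm behind the grasp point.
Start: joints at [1.14, 0.353, 1.633, -0, 1.155, -0.002], TCP at [0.26, 0.568, 0.192] pointing down, gripper open.
Joint ranges: [-2.63, 2.63], [-0.92, 2.1], [0.06, 2.66], [-1.3, 4.44], [0, 2.69], [-3.02, 3.02]. Speed limits (rad/s): [2.22, 2.22, 2.79, 3.14, 3.14, 3.14].

INTERFACE

Orientations are given as a unit quaternion [w, x, y, z].
In Python, from cell import sense, camera, sign_off gives the robot as it stands.
- The arm moves only by the tool arm_command, never from a script. Its arguments are lists of equal length, an entry for each row: "dp": the shift along the tool's x, y, z scaled (see below), a list of three; "yaw": the turn about the tool's z scaled (see below); "hand": the closure in counts, from 0 (fully open) to 255 (shut). A call has 1 to 8 rows; each row is the pose to reach, as a shift and turn from the pose commanded when the call began, along the tool's axes at that moment; what a row does not reach only later rows make up. The controller multiplies each number of a shift by 25 cm and each number of a turn by 90 degrees. A row lasts 1/12 s, in which the tool goes at most 41.7 mm and 7.16 degrees, less where a joint would pass 70% of its speed; a pose out of reach is approached as far as the arm can. A call with a number of a shift or a turn outside -1 to 1 is refused whole. A call with a gripper value outside its range is refused whole. The fingers move at their own pace and stop on an object; "force" is the grip in N (left out, the last holds). Time passes only in rows, so rows that repeat a pose let the fingers close. It gives the time, the measured TCP pose, the force and the opening at its end, in the units of the state.
- sense(): the state, without advancing time (a new reading comes with each control period).
- camera(name): name is "scene" or "top" or "wrist"; returns a dict with "frame" (420x560x3 uint8, blue, green, red), "fx", "fy", "cx", "cy" (pixels), "rvec" (rotation vector, rad) and "tvec" (3), from world to camera coordinates, as OpenCV has them; the wrist camera has in their place "mount" (4x4, takes a point from camera to tool coordinates, whose origin is the TCP and whose axes are the tool frame's). Camera axes: x right, y down, z forward; pixel columns grow to the right and rows downward; lengths in m; the calibration is good to about 2 mm. A picture is of the moment at which its call begins: read the wrist's pose just before it. There is no depth.
- sign_off(): hands the job in, once; it reports no verdict.
The state is a dict: "time": time; "joints": joint angles; "dq": joint speeds; "joint_efforts": joint torques, N m; "position": TCP position; "orientation": TCP orientation; "force": force on the tool from outside, world axes, zero at the start; "ft_torque": the same for the moment, N m; "gripper_width": finger opening in m.
Only numpy, scipy, OpenCV 4.12 (cv2) and the standard library are available. Lean on these libraries where they do the work, as an engineer would, in place of code of your own. Each camera call takes 0.05 s, during which the arm holds its last target.

## Working session

There is one attempt and no reset: what is moved stays moved. The work goes in short steps, Python scripts to look and compute and a tool call to move; the robot and the scene stay as the last step left them, time stands still between calls to the robot, and variables do not carry over. Pictures are saved under pics/ and viewed, and the job is handed in when it is done.

Besides the shell and the picture viewer there is one more tool, called after ">>>" as a command line: name --pt "numbers of a row" for each row, then --argument value for the rest. arm_command: Moves the arm, as the interface text tells. Its arguments: {"type":"object","properties":{"dp":{"type":"array","items":{"type":"array","items":{"type":"number","minimum":-1,"maximum":1}}},"yaw":{"type":"array","items":{"type":"number","minimum":-1,"maximum":1}},"hand":{"type":"array","items":{"type":"number"}},"force":{"type":"number"}},"required":["dp","yaw","hand"]}

```bash
mkdir -p pics; ls; python3 - <<'E'
from cell import sense,camera
import cv2,numpy as np
s=sense();print(s)
for n in ["scene","top"]:
    c=camera(n);cv2.imwrite(f"pics/{n}0.png",c["frame"])
    np.savez(f"{n}0.npz",**c);print({k:v for k,v in c.items() if k!="frame"})
E
```

```text
pics
{'time': 0.0, 'joints': array([ 1.13960429e+00,  3.53689926e-01,  1.63410865e+00,  1.23959373e-05,
        1.15521694e+00, -2.38326545e-03]), 'dq': array([ 0.00125848, -0.00022829, -0.00083626, -0.00085778, -0.00040437,
        0.00036979]), 'joint_efforts': array([ 1.37402825e-03, -5.93828452e+01, -3.34232783e+01,  6.99770031e-02,
        2.31901521e-02, -9.31820432e-05]), 'position': array([0.25963412, 0.56794205, 0.19094854]), 'orientation': array([ 3.78302543e-04,  8.41365428e-01,  5.40466198e-01, -6.02540999e-04]), 'force': array([ 0.2767592 , -0.6594675 , -0.24263992]), 'ft_torque': array([ 0.03640422,  0.03181587, -0.0021292 ]), 'gripper_width': 0.09175228576091422}
{'fx': 480.33357951351275, 'fy': 480.33357951351275, 'cx': 284.7054578038263, 'cy': 212.58299576974198, 'rvec': array([ 2.10295461,  1.4181372 , -0.47505535]), 'tvec': array([-0.19510262, -0.34446984,  1.25579416])}
{'fx': 497.90244498123, 'fy': 497.90244498123, 'cx': 276.38133059764897, 'cy': 211.33135403585334, 'rvec': array([ 2.21982964, -2.15487003,  0.07822065]), 'tvec': array([-0.00337059,  0.5320017 ,  0.88504007])}
```

View pics/scene0.png

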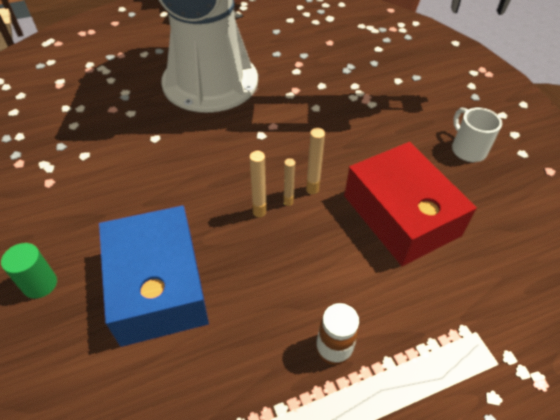

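View pics/top0.png

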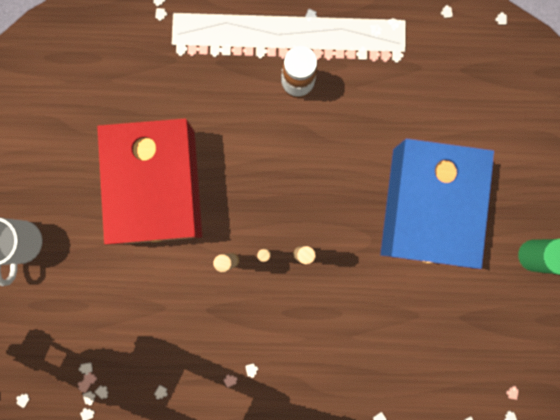

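The smallest dowel is the middle one: top pixel (263,255) in the top view, (289,162) to (289,203) in the scene view. The red box is on the left (+y), hole near (145,149). The blue box is on the right.

```bash
cat > h.py <<'E'
import cv2,numpy as np
def ray(c,u,v):
    R=cv2.Rodrigues(np.array(c["rvec"],float))[0];t=np.array(c["tvec"],float)
    d=R.T@np.array([(u-c["cx"])/c["fx"],(v-c["cy"])/c["fy"],1.]);return -R.T@t,d
def onz(c,u,v,z):
    o,d=ray(c,u,v);return (o+d*(z-o[2])/d[2])
def tri(a,pa,b,pb):
    o1,d1=ray(a,*pa);o2,d2=ray(b,*pb);A=np.stack([d1,-d2],1)
    s=np.linalg.lstsq(A,o2-o1,rcond=None)[0];p,q=o1+s[0]*d1,o2+s[1]*d2
    return (p+q)/2,np.linalg.norm(p-q)
def blobs(c,lo,hi,mn=30):
    h=cv2.cvtColor(c["frame"],cv2.COLOR_BGR2HSV);m=cv2.inRange(h,np.array(lo),np.array(hi))
    n,l,st,ce=cv2.connectedComponentsWithStats(m)
    return [(st[i].tolist(),ce[i].round(1)) for i in range(1,n) if st[i][4]>=mn],m
E
python3 - <<'E'
from h import *
for n in ["scene","top"]:
    c=dict(np.load(n+"0.npz"));print(n,"cam",ray(c,280,210)[0].round(3))
    b,m=blobs(c,(12,70,120),(32,255,255));[print("yel",x) for x in b]
    for nm,lo,hi in[("red",(0,180,90),(6,255,255)),("blue",(100,150,60),(125,255,255))]:
        b,m=blobs(c,lo,hi,500);print(nm,b)
    f=c["frame"]
    y0,x0=(110,230) if n=="scene" else (225,195)
    cv2.imwrite(f"pics/{n}z.png",cv2.resize(f[y0:y0+120,x0:x0+130],None,fx=5,fy=5,interpolation=cv2.INTER_CUBIC))
    y0,x0=(135,335) if n=="scene" else (110,90)
    cv2.imwrite(f"pics/{n}r.png",cv2.resize(f[y0:y0+145,x0:x0+145],None,fx=4,fy=4,interpolation=cv2.INTER_CUBIC))
E
```

```text
scene cam [ 1.04  -0.229  0.774]
yel ([240, 1, 9, 11, 30], array([244.9,   4.9]))
yel ([315, 0, 16, 13, 63], array([322.8,   4.9]))
yel ([337, 1, 10, 7, 31], array([341.4,   4.1]))
yel ([296, 4, 9, 7, 32], array([299.8,   6.8]))
yel ([0, 8, 12, 22, 165], array([ 5.7, 16.4]))
yel ([301, 11, 10, 7, 33], array([306.2,  13.5]))
yel ([324, 15, 12, 8, 36], array([329.6,  18. ]))
yel ([285, 17, 10, 7, 35], array([289.8,  20.1]))
yel ([235, 19, 25, 76, 116], array([248.5,  57. ]))
yel ([311, 19, 10, 7, 31], array([315.6,  21.5]))
yel ([411, 20, 10, 8, 38], array([415.4,  22.9]))
yel ([356, 23, 31, 9, 58], array([369.7,  26.2]))
yel ([397, 22, 15, 15, 59], array([402.9,  28.1]))
yel ([0, 34, 7, 16, 64], array([ 2. , 43.2]))
yel ([41, 37, 15, 11, 45], array([48.1, 42.2]))
yel ([373, 46, 12, 7, 31], array([378.5,  48.8]))
yel ([40, 58, 17, 10, 50], array([49.2, 62.5]))
yel ([84, 61, 11, 8, 37], array([89., 64.]))
yel ([291, 68, 11, 8, 35], array([295.9,  71.5]))
yel ([468, 69, 12, 8, 33], array([473.4,  72. ]))
yel ([0, 77, 12, 14, 54], array([ 5. , 84.9]))
yel ([393, 76, 14, 10, 51], array([39
[... 2253 characters left out ...]
y([445.9, 400.6]))
yel ([249, 413, 10, 7, 46], array([253.4, 416.7]))
red [([349, 141, 128, 125, 7526], array([415.3, 196.8]))]
blue [([100, 207, 107, 138, 10812], array([149.7, 275.5]))]
top cam [0.47  0.014 0.92 ]
yel ([271, 61, 29, 24, 153], array([285.7,  73.9]))
yel ([133, 138, 23, 23, 404], array([144.2, 148.6]))
yel ([436, 160, 21, 22, 366], array([445.7, 171. ]))
yel ([293, 244, 23, 23, 195], array([303.3, 253.7]))
yel ([256, 248, 15, 14, 160], array([263.1, 254.4]))
yel ([212, 251, 25, 23, 215], array([223.3, 262.5]))
yel ([421, 262, 17, 4, 32], array([428.1, 263.3]))
red [([98, 119, 98, 125, 10185], array([146. , 182.4]))]
blue [([382, 140, 110, 127, 10826], array([437.5, 204.5]))]
```

View pics/scenez.png

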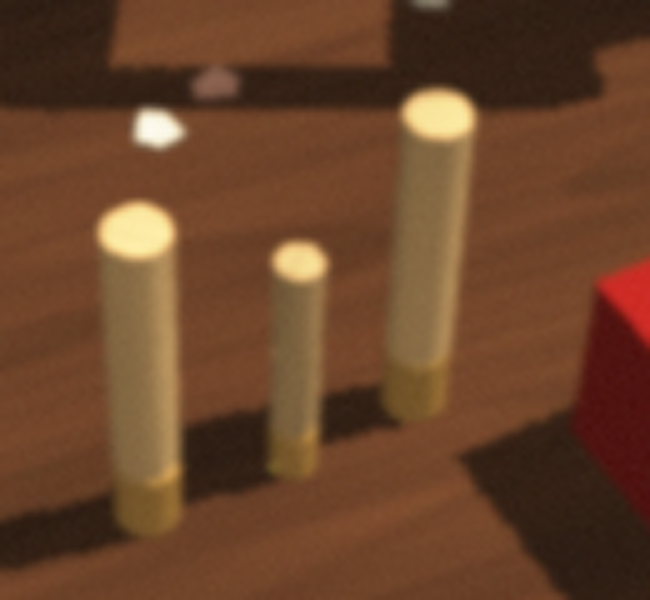

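View pics/topz.png

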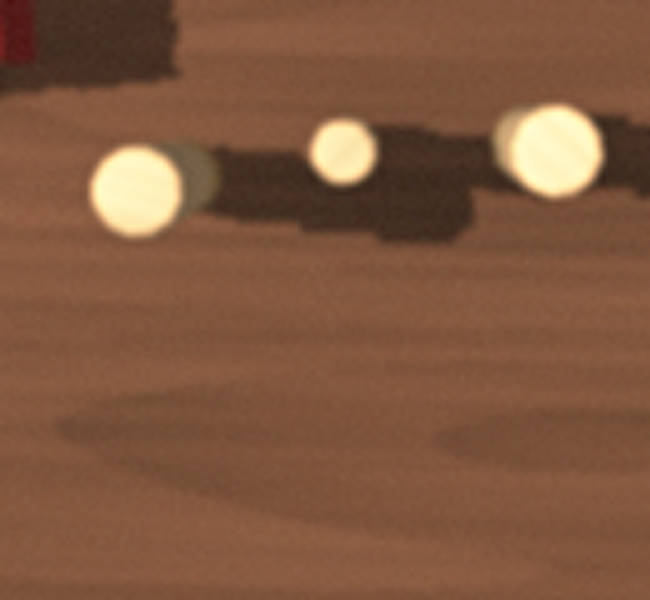

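View pics/topr.png

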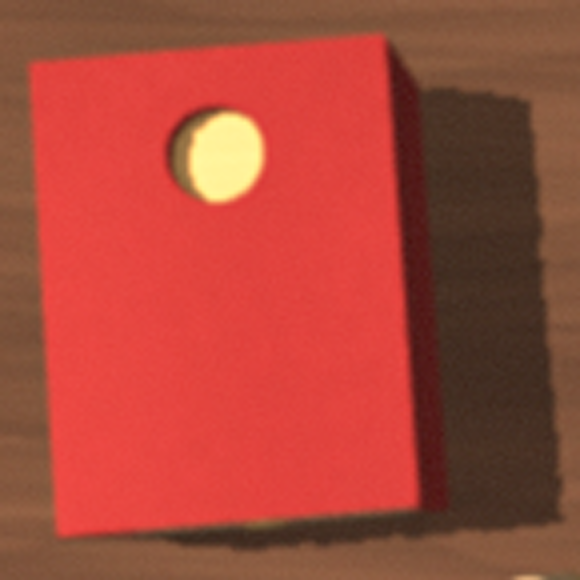

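View pics/scener.png

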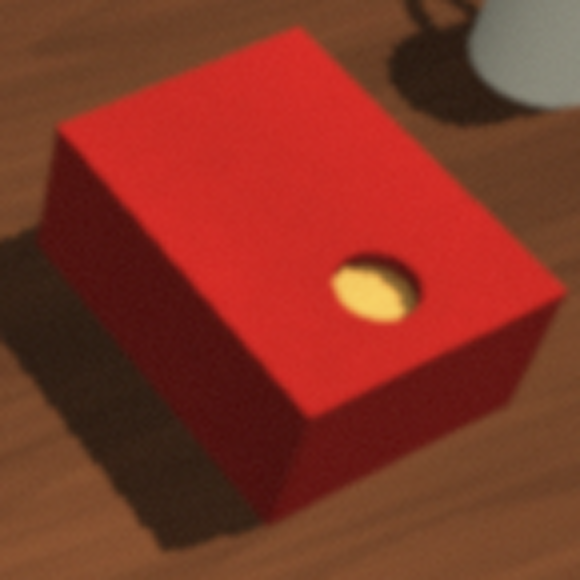

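```bash
python3 - <<'E'
from h import *
s=dict(np.load("scene0.npz"));t=dict(np.load("top0.npz"))
S5=lambda x,y:((x+.5)/5-.5+230,(y+.5)/5-.5+110); T5=lambda x,y:((x+.5)/5-.5+195,(y+.5)/5-.5+225)
S4=lambda x,y:((x+.5)/4-.5+335,(y+.5)/4-.5+135); T4=lambda x,y:((x+.5)/4-.5+90,(y+.5)/4-.5+110)
for n,a,b in[("mid",S5(300,262),T5(343.5,152)),("blueside",S5(137,231),T5(554,151)),("redside",S5(437,115),T5(136,191)),("hole",S4(376.5,288),T4(216.5,154))]:
    p,e=tri(s,a,t,b);print(n,p.round(4),round(e,4))
print("mid z.12",onz(s,*S5(300,262),.12),onz(t,*T5(343.5,152),.12),"foot",onz(s,*S5(292,463),0))
print("hole .09",onz(s,*S4(376.5,288),.09),onz(t,*T4(216.5,154),.09))
C=np.array([onz(t,*T4(*q),.09) for q in[(30,62),(387,35),(420,508),(57,536)]]);print(C.round(4))
CS=np.array([onz(s,*S4(*q),.09) for q in[(566,290),(311,418),(58,128),(300,28)]]);print(CS.round(4))
for K in(C,CS):
    ax=(K[0]+K[1]-K[2]-K[3])/2; print("depth",np.linalg.norm(ax),"width",np.linalg.norm(K[0]-K[1]),"yaw",np.arctan2(ax[1],ax[0]),"hole",K.mean(0)+ax/np.linalg.norm(ax)*.055)
E
```

```text
mid [0.4544 0.0319 0.1187] 0.001
blueside [ 0.4573 -0.0332  0.1616] 0.0002
redside [0.4413 0.0927 0.1619] 0.0004
hole [0.6274 0.2396 0.0881] 0.0006
mid z.12 [0.45577456 0.03186337 0.12      ] [0.45422625 0.03143423 0.12      ] foot [0.45518714 0.03151935 0.        ]
hole .09 [0.62859573 0.23869786 0.09      ] [0.62685608 0.2388353  0.09      ]
[[0.6637 0.3193 0.09  ]
 [0.6798 0.1693 0.09  ]
 [0.4807 0.1472 0.09  ]
 [0.4646 0.2973 0.09  ]]
[[0.662  0.3199 0.09  ]
 [0.6806 0.1714 0.09  ]
 [0.4836 0.1481 0.09  ]
 [0.4657 0.2976 0.09  ]]
depth 0.2003098018880366 width 0.15086786029257807 yaw 0.11035156172032529 hole [0.62689268 0.23933314 0.09      ]
depth 0.1980057551458983 width 0.14967902837883926 yaw 0.11528348251921852 hole [0.62762786 0.24057561 0.09      ]
```

Checks: the middle dowel's top triangulates to z=0.119 (given 0.120). The red box measures 200×150 mm, and the hole comes out at z=0.088 (given 0.090). Its two neighbours are about 162 mm tall, so I'll grip high to keep the gripper body above them.

```bash
cat > plan.py <<'E'
import sys,numpy as np
from scipy.spatial.transform import Rotation as R
from cell import sense
def plan(x,y,z,ang=None):
    s=sense();q=s["orientation"];r=R.from_quat([q[1],q[2],q[3],q[0]]);M=r.as_matrix()
    d=M.T@(np.array([x,y,z])-s["position"]);a=np.arctan2(M[1,0],M[0,0])
    out="dp units %s"%(d/.25).round(3)
    if ang is not None:
        w=(ang-a+np.pi/2)%np.pi-np.pi/2; out+=" yaw %.3f"%(-w/(np.pi/2))
    print("t",s["time"],"pos",s["position"].round(4),"ang",a.round(3),"tilt",np.arccos(-M[2,2]).round(4),"F",s["force"].round(1),"w",s["gripper_width"].round(4),"j6",s["joints"][5].round(2));print(out)
if __name__=="__main__": plan(*map(float,sys.argv[1:]))
E
python3 plan.py 0.455 0.0317 0.215 0.126
```

```text
Traceback (most recent call last):
  File "plan.py", line 11, in <module>
    if __name__=="__main__": plan(*map(float,sys.argv[1:]))
                             ~~~~^^^^^^^^^^^^^^^^^^^^^^^^^^
  File "plan.py", line 10, in plan
    print("t",s["time"],"pos",s["position"].round(4),"ang",a.round(3),"tilt",np.arccos(-M[2,2]).round(4),"F",s["force"].round(1),"w",s["gripper_width"].round(4),"j6",s["joints"][5].round(2));print(out)
                                                                                                                                     ^^^^^^^^^^^^^^^^^^^^^^^^
AttributeError: 'float' object has no attribute 'round'
```

```bash
sed -i 's/s\["gripper_width"\].round(4)/round(float(s["gripper_width"]),4)/' plan.py; python3 plan.py 0.455 0.0317 0.215 0.126
```

```text
t 0.1 pos [0.2596 0.568  0.191 ] ang 1.142 tilt 0.0012 F [-0.  -0.2 -0.1] w 0.092 j6 -0.0
dp units [-1.626  1.603 -0.094] yaw 0.647
```

>>> arm_command --pt "-0.05 0.05 -0.1" --pt "-0.8 0.8 -0.1" --pt "-0.8 0.8 -0.1" --pt "-0.8 0.8 -0.1" --pt "-0.8 0.8 -0.1" --pt "-0.8 0.8 -0.1" --pt "-0.8 0.8 -0.1" --pt "-0.8 0.8 -0.1" --yaw '[0.05,0.45,0.45,0.45,0.45,0.45,0.45,0.45]' --hand '[0,0,0,0,0,0,0,0]' --force 35

```text
time: 0.77
position: [0.359, 0.2991, 0.2164]
orientation: [0.001, 0.977, 0.215, -0.0]
force: [-0.2, 0.0, -0.5]
gripper_width: 0.0915
```

```bash
python3 plan.py 0.455 0.0317 0.215 0.126
```

```text
t 0.7667 pos [0.359  0.2991 0.2164] ang 0.433 tilt 0.002 F [-0.2  0.  -0.5] w 0.0915 j6 0.26
dp units [-0.1    1.132  0.008] yaw 0.195
```

>>> arm_command --pt "-0.09 1.0 0" --pt "-0.09 1.0 0" --pt "-0.09 1.0 0" --pt "-0.09 1.0 0" --pt "-0.09 1.0 0" --pt "-0.09 1.0 0" --pt "-0.09 1.0 0" --pt "-0.09 1.0 0" --yaw '[0.195,0.195,0.195,0.195,0.195,0.195,0.195,0.195]' --hand '[0,0,0,0,0,0,0,0]'

```text
time: 1.43
position: [0.4439, 0.0651, 0.2165]
orientation: [0.0, 0.998, 0.062, -0.0]
force: [-1.2, -0.3, -0.2]
gripper_width: 0.0917
```

```bash
python3 plan.py 0.455 0.0317 0.215 0.126; python3 - <<'E'
from cell import sense,camera
import cv2,numpy as np
s=sense();c=camera("wrist");cv2.imwrite("pics/w1.png",c["frame"]);np.savez("w1.npz",pos=s["position"],q=s["orientation"],**c);print(c["mount"],c["fx"],c["cx"],c["cy"])
E
```

```text
t 1.4333 pos [0.4439 0.0651 0.2165] ang 0.124 tilt 0.0004 F [-1.2 -0.3 -0.2] w 0.0917 j6 0.02
dp units [0.028 0.138 0.006] yaw -0.001
[[ 9.99999985e-01 -1.66146201e-04 -4.77591552e-05  6.70083918e-04]
 [ 1.72760569e-04  9.70465595e-01  2.41239506e-01 -6.69069627e-02]
 [ 6.26758955e-06 -2.41239510e-01  9.70465609e-01 -1.92182219e-01]
 [ 0.00000000e+00  0.00000000e+00  0.00000000e+00  1.00000000e+00]] 298.77811192497967 276.7564164846006 214.20110150287266
```

View pics/w1.png

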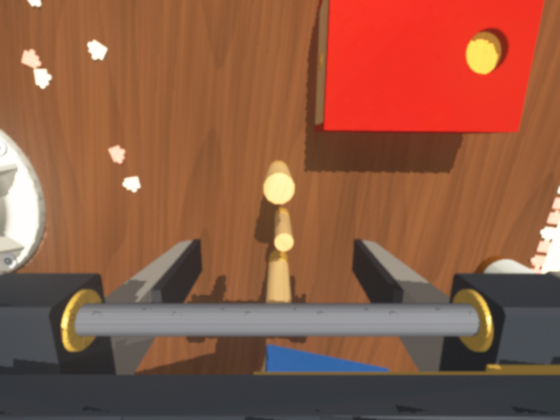

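Wrist view: the middle dowel's top is at about (284,242), between the fingers. The red-side neighbour is at (279,188), and the red hole is at (483,53). I'll check the dowel and hole against my earlier fixes.

```bash
cat >> h.py <<'E'
def wr(c,u,v,z):
    from scipy.spatial.transform import Rotation as R
    q=c["q"];M=R.from_quat([q[1],q[2],q[3],q[0]]).as_matrix();m=c["mount"]
    d=M@m[:3,:3]@np.array([(u-c["cx"])/c["fx"],(v-c["cy"])/c["fy"],1.]);o=c["pos"]+M@m[:3,3]
    return o+d*(z-o[2])/d[2]
E
python3 - <<'E'
from h import *
c=dict(np.load("w1.npz"))
print(wr(c,284.3,241.8,.12),wr(c,483,53,.085),wr(c,279,188.5,.162))
E
```

```text
[0.45628017 0.03256634 0.12      ] [0.62731248 0.2390298  0.085     ] [0.44292805 0.09285589 0.162     ]
```

>>> arm_command --pt "0.03 0.14 0" --pt "0.03 0.14 0" --pt "0.03 0.14 0" --yaw '[0,0,0]' --hand '[0,0,0]'

```text
time: 1.73
position: [0.4553, 0.0341, 0.2165]
orientation: [-0.0, 0.998, 0.064, -0.0]
force: [0.3, 0.0, 0.7]
gripper_width: 0.0919
```

```bash
python3 plan.py 0.455 0.0317 0.083 0.126
```

```text
t 1.7333 pos [0.4553 0.0341 0.2165] ang 0.129 tilt 0.0006 F [0.3 0.  0.7] w 0.0919 j6 -0.06
dp units [-0.002  0.009  0.534] yaw 0.002
```

>>> arm_command --pt "0 0.006 0.1" --pt "0 0.006 0.2" --pt "0 0.006 0.3" --pt "0 0.006 0.4" --pt "0 0.006 0.5" --pt "0 0.006 0.535" --pt "0 0.006 0.535" --pt "0 0.006 0.535" --yaw '[0,0,0,0,0,0,0,0]' --hand '[0,0,0,0,0,0,0,0]'

```text
time: 2.4
position: [0.4556, 0.033, 0.0833]
orientation: [-0.0, 0.998, 0.065, -0.0]
force: [0.4, -0.1, 0.3]
gripper_width: 0.0921
```

>>> arm_command --pt "0 0 0" --pt "0 0 0" --pt "0 0 0" --pt "0 0 0" --pt "0 0 0" --pt "0 0 0" --pt "0 0 0" --pt "0 0 0" --yaw '[0,0,0,0,0,0,0,0]' --hand '[120,170,185,195,205,225,255,255]' --force 35

```text
time: 3.07
position: [0.4557, 0.0319, 0.0829]
orientation: [0.0, 0.998, 0.064, -0.0]
force: [-0.2, -0.6, -0.2]
gripper_width: 0.0406
```

```bash
python3 plan.py 0.455 0.0317 0.22 0.126
```

```text
t 3.0667 pos [0.4557 0.0319 0.0829] ang 0.129 tilt 0.0 F [-0.2 -0.6 -0.2] w 0.0406 j6 -0.06
dp units [-0.003  0.    -0.548] yaw 0.002
```

Still closing, so continue.

>>> arm_command --pt "0 0 0" --pt "0 0 0" --pt "0 0 0" --pt "0 0 0" --pt "0 0 0" --pt "0 0 0" --pt "0 0 0" --pt "0 0 0" --yaw '[0,0,0,0,0,0,0,0]' --hand '[255,255,255,255,255,255,255,255]' --force 35

```text
time: 3.73
position: [0.4556, 0.0319, 0.0829]
orientation: [0.0, 0.998, 0.064, -0.0]
force: [-0.7, -0.3, -0.6]
gripper_width: 0.0192
```

>>> arm_command --pt "0 0 -0.05" --pt "0 0 -0.1" --pt "0 0 -0.2" --pt "0 0 -0.3" --pt "0 0 -0.4" --pt "0 0 -0.5" --pt "0 0 -0.55" --pt "0 0 -0.55" --yaw '[0,0,0,0,0,0,0,0]' --hand '[255,255,255,255,255,255,255,255]'

```text
time: 4.4
position: [0.4575, 0.0321, 0.2233]
orientation: [-0.0, 0.998, 0.064, 0.003]
force: [0.4, -0.2, -2.0]
gripper_width: 0.0188
```

```bash
python3 plan.py 0.627 0.239 0.22 0.126; python3 - <<'E'
from cell import sense,camera
import cv2,numpy as np
for n in("scene","top"):
    c=camera(n);np.savez(n+"2.npz",**c);cv2.imwrite("pics/"+n+"2.png",c["frame"])
E
```

```text
t 4.4 pos [0.4575 0.0321 0.2233] ang 0.129 tilt 0.0052 F [ 0.4 -0.2 -2. ] w 0.0188 j6 -0.06
dp units [ 0.778 -0.734  0.017] yaw 0.002
```

View pics/scene2.png

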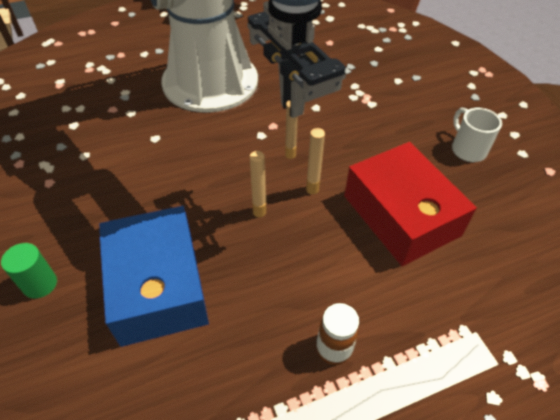

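The dowel is held upright (foot near (290,154)) and the neighbours are undisturbed. Next I'll carry it over the red hole.

>>> arm_command --pt "0.06 -0.06 0" --pt "0.19 -0.18 0" --pt "0.32 -0.3 0" --pt "0.45 -0.42 0" --pt "0.58 -0.55 0" --pt "0.7 -0.66 0" --pt "0.78 -0.734 0" --pt "0.78 -0.734 0" --yaw '[0,0,0,0,0,0,0,0]' --hand '[255,255,255,255,255,255,255,255]'

```text
time: 5.17
position: [0.628, 0.2439, 0.217]
orientation: [-0.001, 0.998, 0.066, -0.0]
force: [-1.6, -1.2, -0.3]
gripper_width: 0.0185
```

>>> arm_command --pt "0 0 0.1" --pt "0 0 0.1" --pt "0 0 0.1" --yaw '[0,0,0]' --hand '[255,255,255]'

```text
time: 5.42
position: [0.6235, 0.2381, 0.1924]
orientation: [0.001, 0.998, 0.064, -0.003]
force: [0.6, -0.6, -0.5]
gripper_width: 0.0187
```

```bash
python3 plan.py 0.627 0.239 0.176 0.126; python3 - <<'E'
from cell import sense,camera
import cv2,numpy as np
c=camera("scene");np.savez("scene3.npz",**c);cv2.imwrite("pics/scene3.png",cv2.resize(c["frame"][60:280,300:560],None,fx=3,fy=3*.9,interpolation=cv2.INTER_CUBIC)[:600])
s=sense();c=camera("wrist");np.savez("w3.npz",pos=s["position"],q=s["orientation"],**c);cv2.imwrite("pics/w3.png",c["frame"])
E
```

```text
t 5.4167 pos [0.6235 0.2381 0.1924] ang 0.129 tilt 0.0059 F [ 0.6 -0.6 -0.5] w 0.0187 j6 0.23
dp units [ 0.015 -0.002  0.066] yaw 0.002
```

View pics/scene3.png

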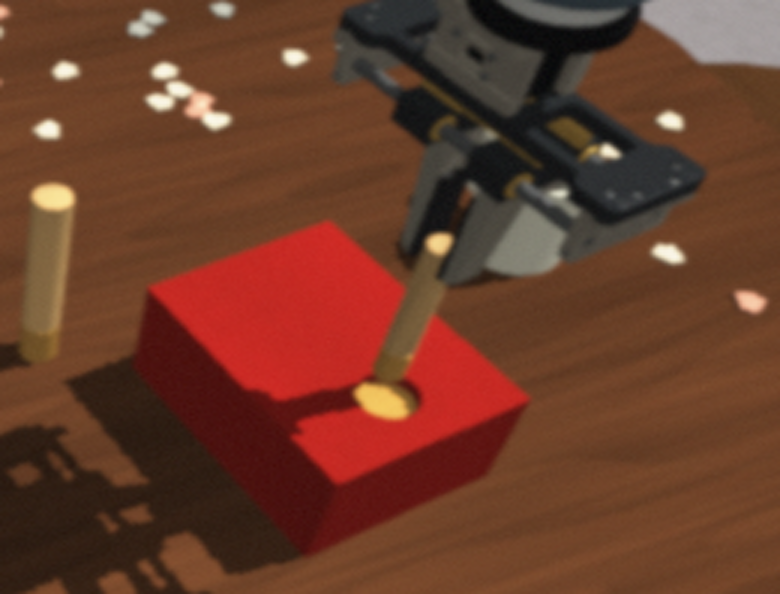

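View pics/w3.png

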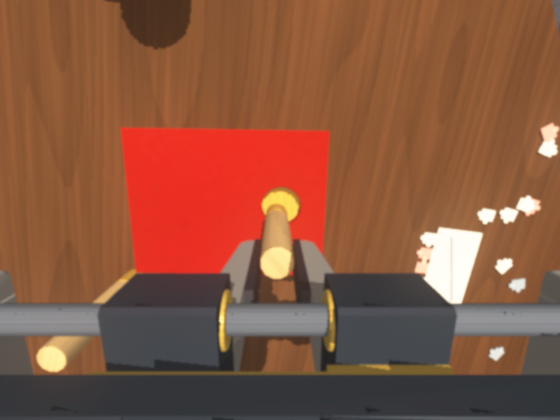

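```bash
python3 - <<'E'
from h import *
c=dict(np.load("w3.npz"));f=c["frame"]
cv2.imwrite("pics/w3z.png",cv2.resize(f[170:290,220:340],None,fx=5,fy=5,interpolation=cv2.INTER_CUBIC))
s=dict(np.load("scene3.npz"));f=s["frame"]
cv2.imwrite("pics/s3z.png",cv2.resize(f[130:230,400:500],None,fx=6,fy=6,interpolation=cv2.INTER_CUBIC))
E
```

```text
(no output)
```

View pics/w3z.png

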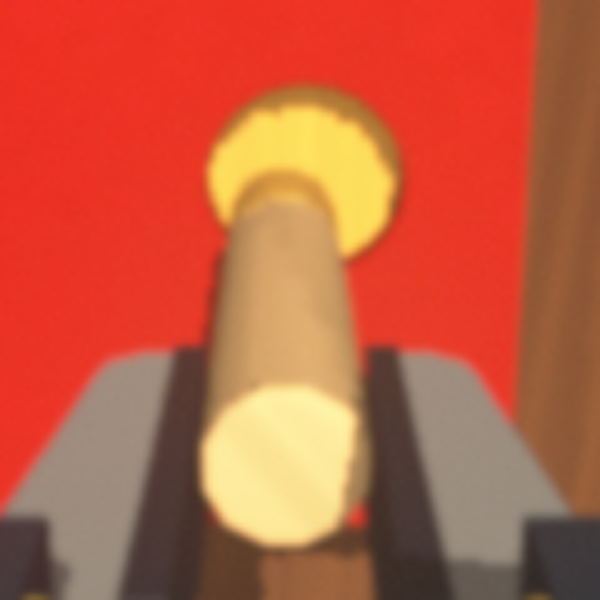

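View pics/s3z.png

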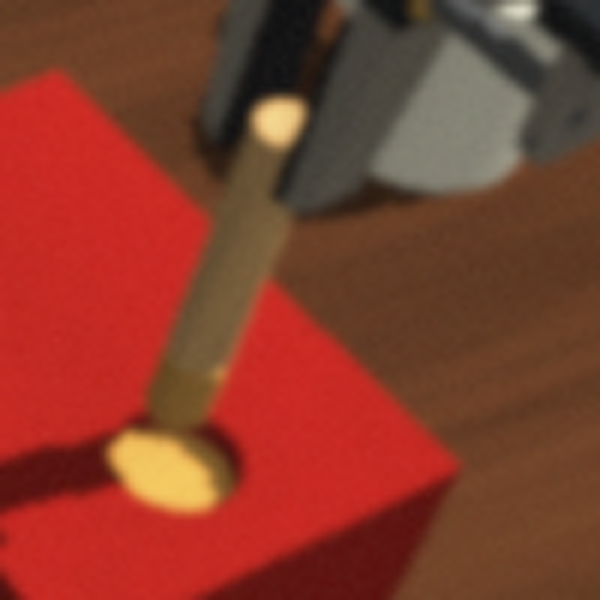

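```bash
python3 - <<'E'
from h import *
c=dict(np.load("w3.npz"));s=dict(np.load("scene3.npz"))
W=lambda x,y:((x+.5)/5-.5+220,(y+.5)/5-.5+170);S=lambda x,y:((x+.5)/6-.5+400,(y+.5)/6-.5+130)
zt=c["pos"][2]-.083+.12;zf=zt-.12
print(c["pos"],"top",wr(c,*W(283,466),zt),onz(s,*S(280,120),zt))
print("foot",zf,wr(c,*W(285,217),zf),onz(s,*S(181,405),zf))
print("hole",wr(c,*W(305,176),.09),onz(s,*S(175,468),.09))
E
```

```text
[0.62439246 0.23825281 0.19408386] top [0.62479606 0.23873753 0.23108386] [0.62213156 0.23466744 0.23108386]
foot 0.11108385599717469 [0.62469043 0.23789263 0.11108386] [0.62284413 0.23834733 0.11108386]
hole [0.62820229 0.24176694 0.09      ] [0.63054201 0.23743887 0.09      ]
```

The dowel is vertical in the grasp and its foot is 3–4 mm to −x of the hole centre. I'll correct that and go down in stages.

>>> arm_command --pt "0.012 0 0.03" --pt "0.012 0 0.06" --pt "0.012 0 0.06" --pt "0.012 0 0.06" --yaw '[0,0,0,0]' --hand '[255,255,255,255]'

```text
time: 5.85
position: [0.6281, 0.239, 0.18]
orientation: [0.0, 0.998, 0.064, -0.0]
force: [0.3, -0.0, -1.0]
gripper_width: 0.0185
```

```bash
python3 plan.py 0.6275 0.239 0.150 0.126
```

```text
t 5.85 pos [0.6281 0.239  0.18  ] ang 0.129 tilt 0.001 F [ 0.3 -0.  -1. ] w 0.0185 j6 0.23
dp units [-0.002 -0.     0.12 ] yaw 0.002
```

>>> arm_command --pt "0 0 0.03" --pt "0 0 0.05" --pt "0 0 0.07" --pt "0 0 0.08" --pt "0 0 0.09" --pt "0 0 0.1" --pt "0 0 0.11" --pt "0 0 0.118" --yaw '[0,0,0,0,0,0,0,0]' --hand '[255,255,255,255,255,255,255,255]' --force 45

```text
time: 6.52
position: [0.6288, 0.2396, 0.1516]
orientation: [-0.0, 0.998, 0.064, 0.0]
force: [-0.8, -1.1, 6.4]
gripper_width: 0.0186
```

>>> arm_command --pt "0 0 0.004" --pt "0 0 0.008" --pt "0 0 0.012" --pt "0 0 0.012" --pt "0 0 0.012" --pt "0 0 0.012" --yaw '[0,0,0,0,0,0]' --hand '[255,255,255,255,255,255]'

```text
time: 7.02
position: [0.6287, 0.2394, 0.1482]
orientation: [-0.0, 0.998, 0.064, 0.0]
force: [-0.5, 0.1, 5.2]
gripper_width: 0.0187
```

```bash
python3 plan.py 0.6275 0.239 0.147 0.126; python3 - <<'E'
from cell import sense,camera
import cv2,numpy as np
c=camera("top");cv2.imwrite("pics/top4.png",c["frame"])
E
```

```text
t 7.0167 pos [0.6287 0.2394 0.1482] ang 0.129 tilt 0.0005 F [-0.5  0.1  5.2] w 0.0187 j6 0.23
dp units [-0.005  0.001  0.005] yaw 0.002
```

View pics/top4.png

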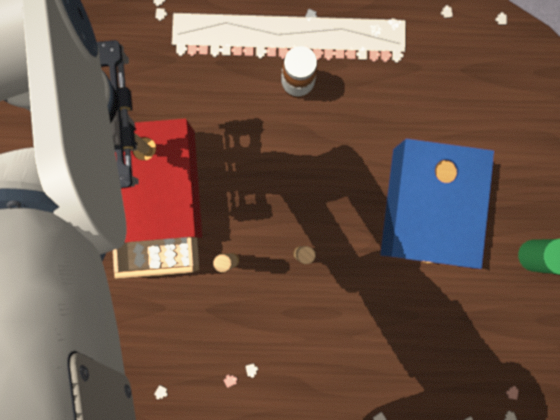

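The red drawer is out (light tray with contents at (155,258)) with the foot still in the hole. The blue box is shut. Now I'll lift out and go to clear table between the boxes.

>>> arm_command --pt "0 0 -0.05" --pt "0 0 -0.1" --pt "0 0 -0.2" --pt "0 0 -0.29" --pt "0 0 -0.29" --pt "0 0 -0.29" --yaw '[0,0,0,0,0,0]' --hand '[255,255,255,255,255,255]'

```text
time: 7.57
position: [0.6293, 0.2396, 0.2223]
orientation: [-0.0, 0.998, 0.064, 0.001]
force: [-0.3, 0.2, -0.6]
gripper_width: 0.0186
```

```bash
python3 plan.py 0.575 0.04 0.22 0.126
```

```text
t 7.5667 pos [0.6293 0.2396 0.2223] ang 0.129 tilt 0.0029 F [-0.3  0.2 -0.6] w 0.0186 j6 0.23
dp units [-0.318  0.764  0.008] yaw 0.002
```

>>> arm_command --pt "-0.03 0.07 0" --pt "-0.08 0.2 0" --pt "-0.13 0.32 0" --pt "-0.19 0.45 0" --pt "-0.24 0.58 0" --pt "-0.29 0.7 0" --pt "-0.32 0.765 0" --pt "-0.32 0.765 0" --yaw '[0,0,0,0,0,0,0,0]' --hand '[255,255,255,255,255,255,255,255]'

```text
time: 8.23
position: [0.5716, 0.0362, 0.2192]
orientation: [0.001, 0.998, 0.063, -0.002]
force: [0.1, 0.7, -0.8]
gripper_width: 0.0188
```

>>> arm_command --pt "0 0 0.05" --pt "0 0 0.15" --pt "0 0 0.25" --pt "0 0 0.35" --pt "0 0 0.42" --pt "0 0 0.45" --pt "0 0 0.45" --pt "0 0 0.45" --yaw '[0,0,0,0,0,0,0,0]' --hand '[255,255,255,255,255,255,255,255]'

```text
time: 8.9
position: [0.5737, 0.0399, 0.1078]
orientation: [-0.0, 0.998, 0.065, -0.0]
force: [0.6, -0.6, -0.9]
gripper_width: 0.0189
```

```bash
python3 plan.py 0.575 0.04 0.083 0.126; python3 - <<'E'
from cell import sense,camera
import cv2,numpy as np
for n in("scene","top"):
    c=camera(n);np.savez(n+"5.npz",**c);cv2.imwrite("pics/"+n+"5.png",c["frame"])
E
```

```text
t 8.9 pos [0.5737 0.0399 0.1078] ang 0.129 tilt 0.0009 F [ 0.6 -0.6 -0.9] w 0.0189 j6 -0.06
dp units [0.005 0.    0.099] yaw 0.002
```

View pics/scene5.png

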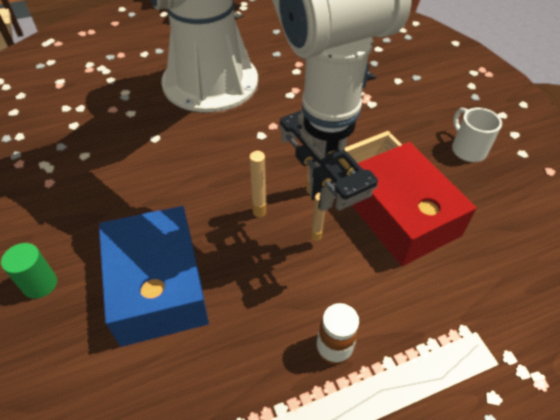

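The dowel hangs vertical over clear table, foot at about (318,238). Lowering gently until contact.

>>> arm_command --pt "0 0 0.03" --pt "0 0 0.06" --pt "0 0 0.08" --pt "0 0 0.09" --pt "0 0 0.094" --pt "0 0 0.094" --yaw '[0,0,0,0,0,0]' --hand '[255,255,255,255,255,255]'

```text
time: 9.5
position: [0.5735, 0.0394, 0.084]
orientation: [0.0, 0.998, 0.064, -0.0]
force: [0.3, -0.7, -1.2]
gripper_width: 0.0185
```

>>> arm_command --pt "0 0 0.003" --pt "0 0 0.006" --pt "0 0 0.006" --yaw '[0,0,0]' --hand '[255,255,255]'

```text
time: 9.75
position: [0.5738, 0.0394, 0.083]
orientation: [0.0, 0.998, 0.064, 0.0]
force: [0.5, 0.8, 0.1]
gripper_width: 0.0184
```

>>> arm_command --pt "0 0 0.002" --pt "0 0 0.004" --pt "0 0 0.004" --pt "0 0 0.004" --yaw '[0,0,0,0]' --hand '[255,255,255,255]'

```text
time: 10.08
position: [0.5744, 0.0395, 0.0829]
orientation: [0.0, 0.998, 0.064, 0.001]
force: [-1.6, -1.0, 5.7]
gripper_width: 0.0188
```

Contact at 5.7 N. I'll back off slightly, then open gradually.

>>> arm_command --pt "0 0 -0.002" --pt "0 0 -0.002" --pt "0 0 -0.002" --pt "0 0 -0.002" --pt "0 0 -0.002" --pt "0 0 -0.002" --pt "0 0 -0.002" --pt "0 0 -0.002" --yaw '[0,0,0,0,0,0,0,0]' --hand '[255,255,205,200,195,185,170,150]' --force 10

```text
time: 10.75
position: [0.5735, 0.0394, 0.0822]
orientation: [0.0, 0.998, 0.064, -0.0]
force: [-1.0, -0.0, -0.4]
gripper_width: 0.0349
```

>>> arm_command --pt "0 0 0" --pt "0 0 0" --pt "0 0 0" --pt "0 0 0" --pt "0 0 0" --pt "0 0 0" --pt "0 0 0" --pt "0 0 0" --yaw '[0,0,0,0,0,0,0,0]' --hand '[130,100,70,40,0,0,0,0]'

```text
time: 11.42
position: [0.5738, 0.0394, 0.0825]
orientation: [-0.0, 0.998, 0.064, 0.0]
force: [-0.3, -0.1, 0.8]
gripper_width: 0.0887
```

```bash
python3 plan.py 0.575 0.04 0.25 0.126; python3 - <<'E'
from cell import sense,camera
import cv2,numpy as np
c=camera("wrist");cv2.imwrite("pics/w6.png",c["frame"])
E
```

```text
t 11.4167 pos [0.5738 0.0394 0.0825] ang 0.129 tilt 0.0001 F [-0.3 -0.1  0.8] w 0.0887 j6 -0.06
dp units [ 0.005 -0.002 -0.67 ] yaw 0.002
```

View pics/w6.png

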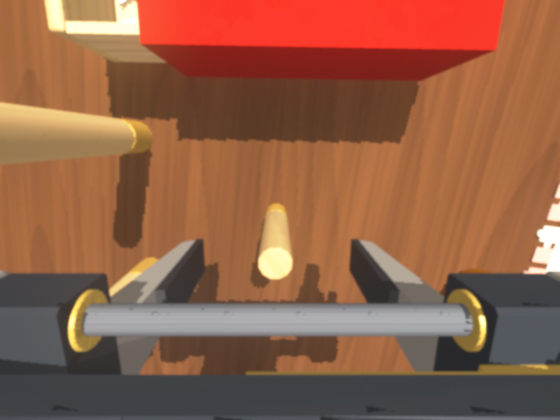

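The dowel stands free between the open fingers, its top at (275,262). Raising straight up.

>>> arm_command --pt "0 0 -0.06" --pt "0 0 -0.16" --pt "0 0 -0.3" --pt "0 0 -0.45" --pt "0 0 -0.6" --pt "0 0 -0.75" --pt "0 0 -0.75" --pt "0 0 -0.75" --yaw '[0,0,0,0,0,0,0,0]' --hand '[0,0,0,0,0,0,0,0]'

```text
time: 12.13
position: [0.5751, 0.0395, 0.2724]
orientation: [-0.0, 0.998, 0.064, 0.002]
force: [-0.0, -0.1, -1.1]
gripper_width: 0.0921
```

>>> arm_command --pt "0 0 0" --pt "-0.2 -0.4 0" --pt "-0.3 -0.8 0" --pt "-0.3 -0.8 0" --pt "-0.3 -0.8 0" --pt "-0.3 -0.8 0" --pt "-0.3 -0.8 0" --pt "-0.3 -0.8 0" --yaw '[0,0,0,0,0,0,0,0]' --hand '[0,0,0,0,0,0,0,0]'

```text
time: 12.8
position: [0.4718, 0.2296, 0.2682]
orientation: [0.0, 0.998, 0.066, -0.001]
force: [-0.5, 0.3, 0.4]
gripper_width: 0.092
```

```bash
python3 - <<'E'
from cell import sense,camera
import cv2,numpy as np
print(sense()["position"],sense()["force"])
for n in("scene","top"):
    c=camera(n);np.savez(n+"7.npz",**c);cv2.imwrite("pics/"+n+"7.png",c["frame"])
E
```

```text
[0.47175165 0.22957624 0.26816288] [-0.53984792  0.29637338  0.3773583 ]
```

View pics/scene7.png

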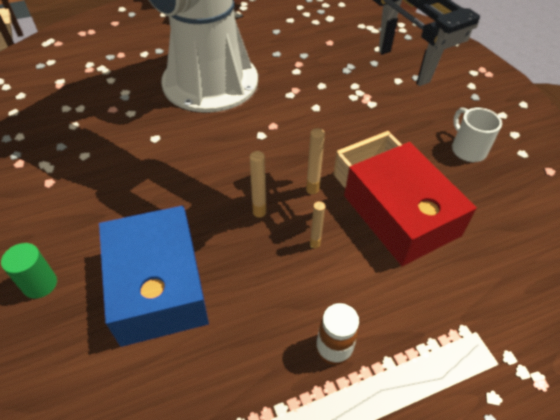

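View pics/top7.png

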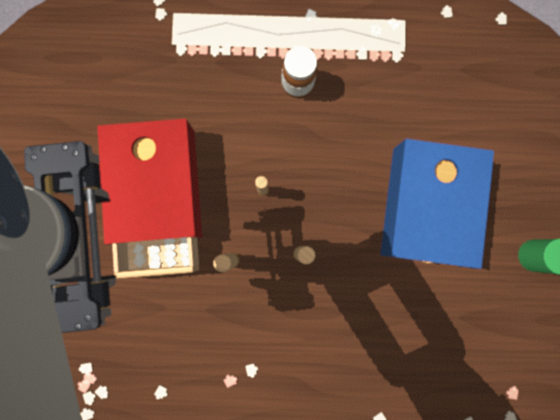

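```bash
python3 - <<'E'
from h import *
t=dict(np.load("top7.npz"));s=dict(np.load("scene7.npz"))
# box front edge at z .09 mid (149,240.5); drawer front upper outer edge mid (154,274)
b=onz(t,150,240.5,.09)
for z in(.06,.08): print(z,np.linalg.norm((onz(t,154,274,z)-b)[:2]))
print("top",tri(s,(319,205.5),t,(261.3,182.5)),"foot",onz(s,316.5,243.5,0))
E
```

```text
0.06 0.057016580396109635
0.08 0.05612689129965167
top (array([0.57134504, 0.03904963, 0.11812455]), np.float64(0.0014608827636038695)) foot [0.57260245 0.04316758 0.        ]
```

Drawer measured about 57 mm out. The dowel's top is at z≈0.118 and sits over its foot to within about 4 mm.

```bash
python3 -c "
from cell import sign_off
print(sign_off())"
```

```text
the job is handed in; nothing more can be done
None
```

The red drawer is open, the blue drawer is shut, and the small dowel stands on the table with the gripper clear. I handed the job in just after 12.8 s on the robot's clock; sign-off gave no verdict.

**What I did:** I gripped the smallest (middle) dowel high, so the gripper cleared its 162 mm neighbours. I lowered its foot into the red hole until the TCP was at z≈0.148, which puts the foot about 25 mm below the mouth; wrist force was 5–6 N. The drawer popped open with the foot still in the hole. I then stood the dowel on clear table at about (0.573, 0.040), released it and backed the arm away.

**Last checks in the images:**

| Item | Measured | Needed |
|---|---|---|
| Red drawer | about 56–57 mm out | at least 45 mm |
| Blue drawer | looks unmoved, not measured | shut within 10 mm |
| Dowel top height | about 118 mm | about 120 mm if standing on its foot |
| Dowel lean | top within about 4 mm of foot (about 2°) | within about 10° |

The other two dowels were not knocked over.

**Disagreements:** The scene and top views differed by 1–2 mm, within calibration. The close-up hole readings differed by up to about 5 mm, so I aimed between them. No check failed.

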